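# Open the spacer tube and load the lap spacers as one column

## Task

Work the tight orange keeper wedge loose from across the mouth of the aluminium tube, drawing it out lengthwise with small side-to-side pulls, and lay it down on the table or the mat clear of the tube. Then drop the three spacer rings flat into the tube so that they form one column: first the thick brass one at the bottom, then the steel one, then the thin copper one on top. Leave the three jars and the mug standing where they are.

Things in the scene. Friction and masses are not known exactly. Their poses are not given: they have to be found in the camera images.
- tube: fixed upright aluminium tube, outside 67 mm, on a dark steel foot plate (6 mm high, x -64 to +42, y -42 to +42 mm). Origin on the tube's axis at table height, z up; the grey staple stands on its -x side. Round bore 53 mm wide, its floor 6 mm above the table, its rim 50 mm above the table
- tube_mouth (a point): centre of the tube's mouth, on its axis at rim height, 50 mm above the table; axes as the tube's. The top 4 mm of the bore flare to 61 mm wide (74 outside). Only the staple stands higher than the rim, so fingers that close along this y axis clear it
- staple (a point): grey staple fixed beside the tube, x -61 to -41 mm and y -23 to +23 mm (plunger ends to 37) in the tube's frame, 70 mm tall; this point is in its slot, 56 mm up, 51 mm from the tube's axis. The slot is roofed and runs along the tube's x at rim height. Two brass spring plungers, one on each side, pinch the wedge with about 9 N and give way sideways by up to 4 mm
- wedge_grip (a point): head of the loose orange plastic wedge (40 g): an upright tab 28 mm long (x), 14 thick (y), 34 tall; this point is on its centre line, 20 mm above the wedge's underside, 14 below the tab's top. At the start it lies level, underside at rim height, axes along the tube's, this point 85 mm from the tube's axis on the -x side
- wedge_tip (a point): tip of the wedge's tongue, 94 mm along x from the wedge's head point, 6 mm above its underside; tongue 12 mm tall, 16 wide at the head, 11 at the tip. It runs through the staple across the mouth and blocks it. Comes out only along the tube's -x and is free after 70 mm; a straight pull meets roughly 10 N of friction, swaying the head 2 or 3 mm to the sides eases it
- bench_mat: black mat fixed on the table, about 155 mm by 245 mm (the long way roughly along world y), its top 2.6 mm above the table; origin at its centre
- brass_center (a point): brass-yellow spacer ring, outside diameter 50, bore 24, 16 mm thick, the thickest, about 0.2 kg, loose, lying flat on the table at the start; this point is at its centre, 8 mm above its underside; z is its axis
- steel_center (a point): grey steel spacer ring, outside diameter 50, bore 24, 14 mm thick, about 0.15 kg, loose, lying flat on the table at the start; this point is at its centre, 7 mm above its underside; z is its axis
- copper_center (a point): reddish copper spacer ring, outside diameter 50, bore 24, 12 mm thick, the thinnest, 0.13 kg, loose, lying flat on the table at the start; this point is at its centre, 6 mm above its underside; z is its axis
- jar_red_center (a point): jar, red cap, dark contents, 30 mm across and 42 mm tall; this point is at its centre, 21 mm up. A bystander, one of three jars, each standing close beside a ring
- jar_black_center (a point): jar, black cap, green contents, 30 mm across and 42 mm tall; this point is at its centre, 21 mm up. A bystander, one of three jars, each standing close beside a ring
- jar_white_center (a point): jar, white cap, white contents, 30 mm across and 42 mm tall; this point is at its centre, 21 mm up. A bystander, one of three jars, each standing close beside a ring
- mug_center (a point): white mug with a handle, 95 mm tall, body about 92 mm across; this point is about 47 mm up on its centre. A bystander
There are look-alikes about, which are no part of the job. Of the things shaped like the part that bears wedge_grip, the orange one is meant.

How it is judged (in metres and radians):
On the way, in this order (a step that is already met when the one before it is completed fails the run):
1. the wedge is out of the staple and lies on the table or mat clear of the tube (height (world z) of wedge_grip below 0.028 m and horizontal distance between wedge_grip and tube_mouth above 0.09 m), for 0.2 s.
2. the brass ring lies flat on the tube's floor (horizontal distance between brass_center and tube_mouth below 0.004 m and z of brass_center in the frame of tube between 0.011 and 0.017 m and angle between brass_center's own z axis and vertical below 0.12 rad), for 0.2 s.
3. the steel ring lies flat on the brass ring in the tube (horizontal distance between steel_center and tube_mouth below 0.004 m and z of steel_center in the frame of tube between 0.026 and 0.032 m and angle between steel_center's own z axis and vertical below 0.12 rad), for 0.2 s.
4. the copper ring lies flat on top of the column in the tube (horizontal distance between copper_center and tube_mouth below 0.004 m and z of copper_center in the frame of tube between 0.039 and 0.045 m and angle between copper_center's own z axis and vertical below 0.12 rad), for 0.2 s.
At the end, for the whole second after the job is handed in: The wedge lies on the table or mat (grip point under 28 mm high, over 90 mm from the tube axis). In the tube lie brass, steel, copper from the bottom up as a closed column: each within 4 mm of the axis, 3 mm of its height (centres 14, 29, 42 mm up) and 0.12 rad of flat (all of step 1 and all of step 2 and all of step 3 and all of step 4); the robot touches nothing.
It fails at once if the jar with the red cap was shifted more than 30 mm or tipped over (distance of jar_red_center from where it was at the start of the episode above 0.03 m or angle between jar_red_center's own z axis and vertical above 0.5 rad).
It fails at once if the jar with the black cap was shifted more than 30 mm or tipped over (distance of jar_black_center from where it was at the start of the episode above 0.03 m or angle between jar_black_center's own z axis and vertical above 0.5 rad).
It fails at once if the jar with the white cap was shifted more than 30 mm or tipped over (distance of jar_white_center from where it was at the start of the episode above 0.03 m or angle between jar_white_center's own z axis and vertical above 0.5 rad).
It fails at once if the mug was shifted more than 30 mm or tipped over (distance of mug_center from where it was at the start of the episode above 0.03 m or angle between mug_center's own z axis and vertical above 0.5 rad).
It also fails if it takes over 72 s, if anything falls off the work surface, if the arm or the gripper's body presses on something with over 40 N, if the wrist force passes 120 N, or if a joint passes its speed limit or range.

## Robot

A 7-joint arm with a two-finger parallel gripper is mounted at the origin on a cart in front of the work surface, level with it; the furniture and walls round the work are solid. World frame = base frame: x ahead of the robot, y to its left, z up, the work surface at z = 0. Lengths are in mm, angles in rad, forces in N, time in s.
With the tool pointing down it reaches from about 425 to 1025 mm from the base axis. Payload 9.4 kg.
Tool frame: the origin (TCP) lies at the very end of the fingers, on their centre line; the grasp point (between the pads) lies 19 mm behind it; z points along the fingers, y is the direction in which the jaws open and shut (so a half turn about z gives the same grasp; the last joint's range is limited). The gripper opens to 85 mm and grips with 20 to 120 N. Pads are 22 mm wide; open, the fingers measure 114 mm over their backs; the gripper's body (76 mm by 85 mm) begins 54 mm behind the grasp point. The pads swing forward as they close: fully open they stand 13 mm farther back than shut.
Start: joints at [1.067, 0.599, -0.003, 1.599, 0.002, 0.943, -0.08], TCP at [300.112, -659.967, 231.275] pointing down, gripper open.
Joint ranges: [-2.57, 2.57], [-0.35, 1.97], [-1.29, 1.29], [0.11, 2.56], [-1.05, 4.19], [0.11, 1.86], [-2.63, 2.63]. Speed limits (rad/s): [2.22, 2.22, 3.01, 3.01, 3.14, 3.14, 3.14].

## Interface

Orientations are given as [roll, pitch, yaw] about the fixed x, y, z axes, in that order (R = Rz(yaw) Ry(pitch) Rx(roll)).
In Python, from station import arm, read_camera, models gives the robot as it stands.
- The arm moves only by the tool send_rows, never from a script. Its argument "series" is a list that holds one entry, the list of rows, each a list of 7 numbers: the shift along the tool's x, y, z in cm, then the turn, a rotation vector about the tool's x, y, z in rad, then the opening, from 0 (shut) to 1 (fully open). A call has exactly 10 rows; each row shifts and turns the pose as measured when the row begins, along the tool's axes as they then stand; what a row does not reach is not made up. A row lasts 1/8 s, in which the tool goes at most 62.5 mm and 10.7 degrees, less where a joint would pass 70% of its speed; a pose out of reach is approached as far as the arm can. A call is refused whole if a number of a shift passes 6.25 or a number of a turn 0.188, either way. A call with a gripper value outside its range is refused whole. The fingers move at their own pace and stop on an object; "force" is the grip in N (left out, the last holds). Time passes only in rows, so rows that do not move let the fingers close, or fill a call up. It gives the time, the measured TCP pose, the force and the opening at its end, in the units of the state.
- arm.read_state(): the state, without advancing time (a new reading comes with each control period).
- read_camera(name): name is "scene" or "side" or "wrist"; returns a dict with "frame" (480x640x3 uint8, blue, green, red), "depth" (480x640 float32, mm along the optical axis (not along the pixel's ray), 0 where there is no reading), "fovy" (degrees; the focal length in pixels is half the picture's height over the tangent of half this angle, whatever the lens; pixels are square), "cx", "cy" (the principal point, pixels), "rvec" (rotation vector, rad) and "tvec" (3), from world to camera coordinates, as OpenCV has them; the wrist camera has in their place "tool_from_camera" (4x4, takes a point from camera to tool coordinates, whose origin is the TCP and whose axes are the flange's). Camera axes: x right, y down, z forward; pixel columns grow to the right and rows downward; lengths in mm; the calibration is good to about 2 mm. The wrist camera is an equidistant fisheye: a pixel r from the principal point sees the ray r / f radians off the axis. A picture is of the moment at which its call begins: read the wrist's pose just before it.
- arm.close_job(): hands the job in, once; it reports no verdict.
Trained networks look in a picture, given as the dict that the camera call returned (one of the last four; its "shot" number tells which), for a name from the list of things; names that differ only in an ending like _2 or _b are one class to them, and where a whole thing is asked for, a point or a joint stands for the part that bears it (a point fixed in the world has none). Each returns a list of dicts, best first, with "confidence" (0 to 1); they miss things now and then, are a little off and sometimes report something else, mostly with a low value. They report only what shows in the picture. A call takes as long as a camera call. They do not tell look-alikes from the thing itself.
- models.look_for(thing, picture): "point" ([row, column] in pixels, amid what is visible of it).
- models.regions_of(thing, picture): "region" (480x640 bool, what is visible of it) and "point" ([row, column] in pixels, amid what is visible of it).
- models.tip_of(thing, picture): "point" ([row, column] in pixels: a listed point, or the origin of a listed thing).
The state is a dict: "t": time; "joint_positions": joint angles; "joint_velocities": joint speeds; "tau": joint torques, N m; "tcp_pos": TCP position; "tool_rot": TCP orientation; "contact_force": force on the tool from outside, world axes, zero at the start; "ft_torque": the same for the moment, N m; "grip_width": opening from 0.0 (shut) to 1.0 (fully open).
Only numpy, scipy, OpenCV 4.12 (cv2) and the standard library are available. Lean on these libraries where they do the work, as an engineer would, in place of code of your own. Each camera call takes 0.05 s, during which the arm holds its last target. There are 200 camera calls.

## Working session

There is one attempt and no reset: what is moved stays moved. The work goes in short steps, Python scripts to look and compute and a tool call to move; the robot and the scene stay as the last step left them, time stands still between calls to the robot, and variables do not carry over. Pictures are saved under pics/ and viewed, about 8 in all and at most 12, crops included, and the job is handed in when it is done.

Besides the shell and the picture viewer there is one more tool, called after ">>>" as a command line: name --argument value ..., lists and objects as JSON in quotes. send_rows: Moves the arm, as the interface text tells. Its arguments: {"type":"object","properties":{"series":{"type":"array"},"force":{"type":"number"}},"required":["series"]}

```bash
mkdir -p pics; ls; cat > h.py <<'E'
import numpy as np, cv2
from station import arm, read_camera, models
from scipy.spatial.transform import Rotation as R
def K(p): return 240/np.tan(np.radians(p["fovy"])/2)
def cam2w(p,pts):
    Rm=cv2.Rodrigues(np.array(p["rvec"],float))[0]
    return (np.atleast_2d(pts)-np.ravel(p["tvec"]))@Rm
def px2w(p,pt,z=None,d=None):
    f=K(p); r,c=pt
    ray=np.array([(c-p["cx"])/f,(r-p["cy"])/f,1.])
    if z is None:
        if d is None:
            r,c=int(r),int(c); w=p["depth"][r-1:r+2,c-1:c+2]; w=w[w>0]; d=np.median(w) if len(w) else np.nan
        return cam2w(p,ray*d)[0]
    o=cam2w(p,[0,0,0])[0]; v=cam2w(p,ray)[0]-o
    return o+v*(z-o[2])/v[2]
def cloud(p,mask=None):
    f=K(p); m=p["depth"]>0
    if mask is not None: m&=mask
    r,c=np.nonzero(m); d=p["depth"][r,c]
    return cam2w(p,np.c_[(c-p["cx"])/f*d,(r-p["cy"])/f*d,d])
E
python3 - <<'E'
from h import *
print(arm.read_state())
names="tube tube_mouth staple wedge_grip wedge_tip bench_mat brass_center steel_center copper_center jar_red_center jar_black_center jar_white_center mug_center".split()
Z=dict(tube=0,tube_mouth=50,staple=56,wedge_grip=70,wedge_tip=56,bench_mat=2.6,brass_center=8,steel_center=7,copper_center=6,jar_red_center=21,jar_black_center=21,jar_white_center=21,mug_center=47)
for n in("scene","side"):
    p=read_camera(n); cv2.imwrite(f"pics/{n}.png",p["frame"]); print(n,cam2w(p,[0,0,0]),p["fovy"])
    for t in names:
        print(t,[(np.round(q["point"]).tolist(),round(q["confidence"],2),px2w(p,q["point"],Z[t]).round().tolist()) for q in models.tip_of(t,p)[:4]])
E
```

```text
pics
{'t': 0.0, 'joint_positions': array([ 1.06726033,  0.60015258, -0.00252472,  1.60012515,  0.00178497,
        0.94291776, -0.07979184]), 'joint_velocities': array([ 0.00039764, -0.00042982, -0.00169997,  0.00014984,  0.00047845,
        0.00032584, -0.00243823]), 'tau': array([ 2.88675883e-04, -7.76450157e+01,  1.56472217e+00, -2.58000112e+01,
        1.22413505e-02,  8.99014034e-03, -1.83638798e-05]), 'tcp_pos': array([ 299.92502406, -659.52968749,  230.39908656]), 'tool_rot': array([-3.13999849e+00,  1.44499140e-04,  4.26878639e-01]), 'contact_force': array([ 0.21522468,  0.73284135, -0.87227983]), 'ft_torque': array([-0.01878174,  0.06356777, -0.02222634]), 'grip_width': 0.9987105607335011}
scene [[-481.16430913 -777.84801363  751.62497342]] 43.82801252698518
tube [([299.0, 298.0], 0.82, [433.0, -137.0, 0.0])]
tube_mouth [([277.0, 297.0], 0.7, [444.0, -128.0, 50.0])]
staple [([271.0, 317.0], 0.83, [483.0, -155.0, 56.0]), ([220.0, 293.0], 0.47, [664.0, 40.0, 56.0])]
wedge_grip [([312.0, 454.0], 0.75, [483.0, -480.0, 70.0]), ([259.0, 330.0], 0.66, [522.0, -163.0, 70.0])]
wedge_
[... 892 characters left out ...]
7, [475.0, -325.0, 70.0])]
wedge_tip [([265.0, 366.0], 0.82, [423.0, -133.0, 56.0]), ([225.0, 407.0], 0.54, [463.0, -414.0, 56.0])]
bench_mat [([267.0, 292.0], 0.88, [621.0, -136.0, 3.0]), ([358.0, 286.0], 0.39, [402.0, 174.0, 3.0])]
brass_center [([331.0, 290.0], 0.83, [445.0, 106.0, 8.0])]
steel_center [([365.0, 250.0], 0.6, [434.0, 225.0, 7.0])]
copper_center [([298.0, 300.0], 0.57, [507.0, -12.0, 6.0])]
jar_red_center [([316.0, 267.0], 0.82, [498.0, 103.0, 21.0])]
jar_black_center [([358.0, 287.0], 0.67, [384.0, 194.0, 21.0]), ([273.0, 206.0], 0.6, [732.0, 26.0, 21.0])]
jar_white_center [([290.0, 274.0], 0.68, [554.0, 11.0, 21.0])]
mug_center [([273.0, 208.0], 0.71, [684.0, 65.0, 47.0])]
```

View pics/scene.png

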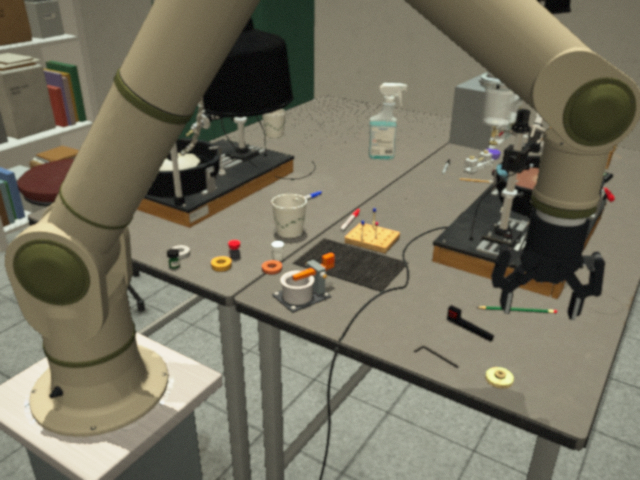

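View pics/side.png

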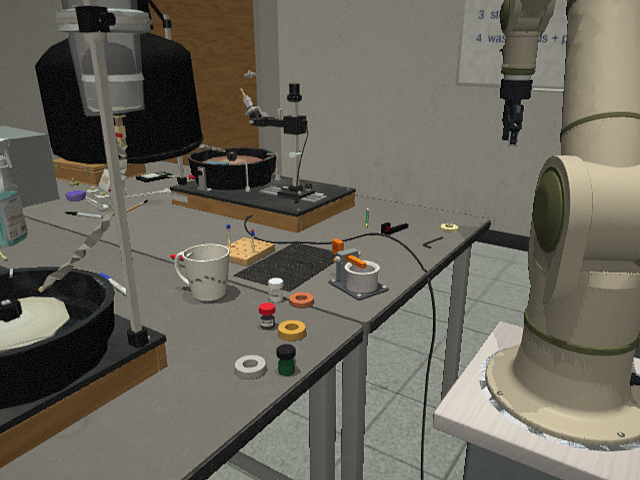

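Scene: the orange wedge head is at about (259,330). The dark look-alike wedge is at (320,470) and the pale-yellow look-alike ring at (377,499). Side: rings are steel (366,250), brass (330,291) and copper (299,301), and the jars are black (360,287), red (316,267) and white (290,275). Next I'll refine these from depth and colour.

```bash
python3 - <<'E'
from h import *
from scipy.optimize import least_squares
def circ(P,r=None):
    f=lambda v:np.hypot(P[:,0]-v[0],P[:,1]-v[1])-(v[2] if r is None else r)
    s=least_squares(f,[*P.mean(0)[:2],25],loss="soft_l1",f_scale=1.5); return s.x
for n in("scene","side"):
    p=read_camera(n); A=cloud(p)
    f=p["frame"]; 
    hsv=cv2.cvtColor(f,cv2.COLOR_BGR2HSV)
    r,c=np.nonzero(p["depth"]>0); H=hsv[r,c]
    near=lambda x,y,d:np.hypot(A[:,0]-x,A[:,1]-y)<d
    print(n,"table z",np.median(A[near(440,0,40)][:,2]).round(1))
    org=(H[:,0]<14)&(H[:,1]>170)&(H[:,2]>100)&near(475,-148,75)&(A[:,2]>45)
    T=A[org]
    hd=T[T[:,2]>67]; print("head n",len(hd),hd.mean(0).round(1),hd.max(0).round(),hd.min(0).round())
    tg=T[(T[:,2]<66)]; print("tongue",len(tg),tg.mean(0).round(1))
    m=near(440,-130,50)&(A[:,2]>46)&(A[:,2]<54)&(H[:,1]<90)
    print("rim",m.sum(),A[m].mean(0).round(1), circ(A[m]).round(1))
    for nm,x,y,zt in(("brass",445,108,16),("steel",437,230,14),("copper",506,-8,12)):
        m=near(x,y,36)&(A[:,2]>zt-3)&(A[:,2]<zt+4)
        q=models.regions_of(nm+"_center",p)
        print(nm,m.sum(),((A[m].max(0)+A[m].min(0))/2).round(1),(A[m].max(0)-A[m].min(0)).round(), [ (round(o["confidence"],2),px2w(p,o["point"],zt*.6).round()[:2].tolist()) for o in q[:2]])
    for nm,x,y in(("red",500,100),("black",384,194),("white",554,11),("mug",683,64)):
        m=near(x,y,35 if nm!="mug" else 70)&(A[:,2]>25)&(A[:,2]<110)
        print(nm,m.sum(),((A[m].max(0)+A[m].min(0))/2).round(1),(A[m].max(0)-A[m].min(0)).round())
E
```

```text
scene table z -1.7
head n 92 [ 509.8 -166.2   76.2] [ 527. -152.   86.] [ 497. -175.   68.]
tongue 114 [ 475.  -153.4   58.7]
rim 219 [ 430.9 -135.6   50.5] [ 434.6 -135.4   32.9]
brass 165 [445.3  97.4  16.5] [52. 50.  7.] []
steel 91 [434.4 224.1  14.6] [48. 52.  7.] [(0.68, [441.0, 232.0]), (0.58, [577.0, -107.0])]
copper 162 [509.5 -11.1  12.5] [62. 52.  7.] [(0.55, [520.0, 3.0])]
red 97 [498.1 100.4  36.9] [33. 30. 22.]
black 107 [383.1 193.3  40.3] [33. 30. 16.]
white 101 [551.6   6.9  39.2] [30. 32. 18.]
mug 1097 [684.9  64.9  62.8] [101.  96.  75.]
side table z -1.5
head n 74 [ 508.8 -156.5   75.6] [ 528. -150.   83.] [ 496. -169.   67.]
tongue 118 [ 466.8 -138.6   57.3]
rim 202 [ 436.6 -127.3   48.4] [ 435.  -130.8   34.5]
brass 244 [441.5 102.9  15. ] [49. 47.  4.] [(0.6, [436.0, 112.0]), (0.46, [450.0, -142.0])]
steel 354 [431.3 229.4  12.9] [51. 50.  4.] [(0.79, [431.0, 229.0]), (0.42, [541.0, -256.0])]
copper 176 [507.1  -8.3  11.4] [64. 50.  5.] [(0.59, [500.0, -2.0])]
red 183 [497.8 104.8  36.1] [31. 30. 14.]
black 260 [380.7 199.8  36. ] [30. 31. 15.]
white 144 [551.3  10.   36.2] [31. 33. 14.]
mug 1909 [692.4  67.7  60. ] [115.  94.  70.]
```

>>> send_rows --series '[[[0, 0, 0, 0, 0, 0.188, 0.7], [0, 0, 0, 0, 0, 0.188, 0.7], [0, 0, 0, 0, 0, 0.188, 0.7], [0, 0, 0, 0, 0, 0.188, 0.7], [0, 0, 0, 0, 0, 0.08, 0.7], [0.0, -6, 0, 0, 0, 0, 0.7], [0, -6, 0, 0, 0, 0, 0.7], [0, -6, 0, 0, 0, 0, 0.7], [0, -6, 0, 0, 0, 0, 0.7], [0, -6, 0, 0, 0, 0, 0.7]]]' --force 60

```text
t: 3.05
tcp_pos: [422.1, -382.9, 230.5]
tool_rot: [3.139, -0.002, -0.422]
contact_force: [1.2, -0.6, -0.2]
grip_width: 0.705
```

>>> send_rows --series '[[[-0.4, -6, 0, 0, 0, 0, 0.6], [-0.4, -6, 0, 0, 0, 0, 0.6], [-0.4, -6, 0, 0, 0, 0, 0.6], [-0.4, -5.5, 0, 0, 0, 0, 0.6], [0, 0, 0, 0, 0, 0, 0.6], [0, 0, 0, 0, 0, 0, 0.6], [0, 0, 0, 0, 0, 0, 0.6], [0, 0, 0, 0, 0, 0, 0.6], [0, 0, 0, 0, 0, 0, 0.6], [0, 0, 0, 0, 0, 0, 0.6]]]'

```text
t: 4.3
tcp_pos: [507.5, -153.3, 231.3]
tool_rot: [3.14, -0.007, -0.419]
contact_force: [0.5, 0.9, -0.4]
grip_width: 0.602
```

```bash
cat >> h.py <<'E'
def wpts(p,px,d):
    "fisheye pixels (N x [row,col]) with depth along axis -> camera coords"
    f=K(p); v=np.atleast_2d(px)[:,::-1]-[p["cx"],p["cy"]]; r=np.hypot(*v.T); th=r/f
    t=np.tan(th)/np.maximum(r,1e-9)
    return np.c_[v*t[:,None],np.ones(len(v))]*np.reshape(d,(-1,1))
def wrist():
    s=arm.read_state(); p=read_camera("wrist")
    M=np.array(p["tool_from_camera"]); Rt=R.from_euler("xyz",s["tool_rot"]).as_matrix()
    p["Rw"]=Rt@M[:3,:3]; p["tw"]=Rt@M[:3,3]+s["tcp_pos"]; p["s"]=s
    return p
def wcloud(p,mask=None):
    m=p["depth"]>0
    if mask is not None: m&=mask
    px=np.argwhere(m); f=K(p)
    ok=np.hypot(px[:,1]-p["cx"],px[:,0]-p["cy"])/f<1.3; px=px[ok]
    return wpts(p,px,p["depth"][px[:,0],px[:,1]])@p["Rw"].T+p["tw"],px
def wpx(p,pt,z):
    v=wpts(p,[pt],1.)[0]@p["Rw"].T; return p["tw"]+v*(z-p["tw"][2])/v[2]
def circ(P,r=None):
    from scipy.optimize import least_squares
    f=lambda v:np.hypot(P[:,0]-v[0],P[:,1]-v[1])-(v[2] if r is None else r)
    return least_squares(f,[*P.mean(0)[:2],25],loss="soft_l1",f_scale=1.).x
E
python3 - <<'E'
from h import *
p=wrist(); cv2.imwrite("pics/w1.png",p["frame"]); print(p["s"]["tcp_pos"],p["s"]["tool_rot"],K(p),p["tool_from_camera"])
A,px=wcloud(p); np.save("w1.npy",A)
H=cv2.cvtColor(p["frame"],cv2.COLOR_BGR2HSV)[px[:,0],px[:,1]]
near=lambda x,y,d:np.hypot(A[:,0]-x,A[:,1]-y)<d
org=(H[:,0]<14)&(H[:,1]>150)&(H[:,2]>80)&near(475,-148,85)&(A[:,2]>45)
for lo,hi in((75,95),(45,68)):
    T=A[org&(A[:,2]>lo)&(A[:,2]<hi)].astype(np.float32)
    print(len(T),T.mean(0).round(1),np.median(T[:,2]),cv2.minAreaRect(T[:,:2].copy()))
m=near(435,-132,50)&(A[:,2]>47)&(A[:,2]<53)&(H[:,1]<90); print("rim",m.sum(),circ(A[m]))
print("table",np.median(A[near(480,-60,25)][:,2]))
for t,z in(("tube_mouth",50),("wedge_grip",84),("wedge_tip",62)):
    print(t,[(np.round(q["point"]).tolist(),round(q["confidence"],2),wpx(p,q["point"],z).round(1).tolist()) for q in models.tip_of(t,p)[:2]])
E
```

```text
[ 507.54821493 -153.31648782  231.30942907] [ 3.14004054 -0.00663978 -0.41901361] 371.64829954431775 [[-1.50080635e-05 -9.61421655e-01 -2.75078898e-01  6.99633816e+01]
 [ 9.99999684e-01 -2.33174085e-04  7.60402044e-04  5.13722213e-01]
 [-7.95208262e-04 -2.75078800e-01  9.61421355e-01 -1.42006268e+02]
 [ 0.00000000e+00  0.00000000e+00  0.00000000e+00  1.00000000e+00]]
216 [ 511.6 -163.8   81.5] 82.089226 ((513.73486328125, -163.98728942871094), (14.444683074951172, 28.418134689331055), 69.00184631347656)
162 [ 497.5 -159.    61.7] 61.47861 ((477.1498718261719, -150.57138061523438), (14.963019371032715, 107.42296600341797), 67.50588989257812)
rim 1692 [ 434.98916989 -134.14854806   32.52707104]
table -0.5879359719738773
tube_mouth [([288.0, 328.0], 0.72, [437.2, -140.1, 50.0])]
wedge_grip [([72.0, 550.0], 0.68, [550.6, -405.3, 84.0]), ([204.0, 321.0], 0.61, [519.8, -167.3, 84.0])]
wedge_tip [([308.0, 321.0], 0.96, [425.4, -127.4, 62.0]), ([69.0, 601.0], 0.92, [535.6, -496.1, 62.0])]
```

View pics/w1.png

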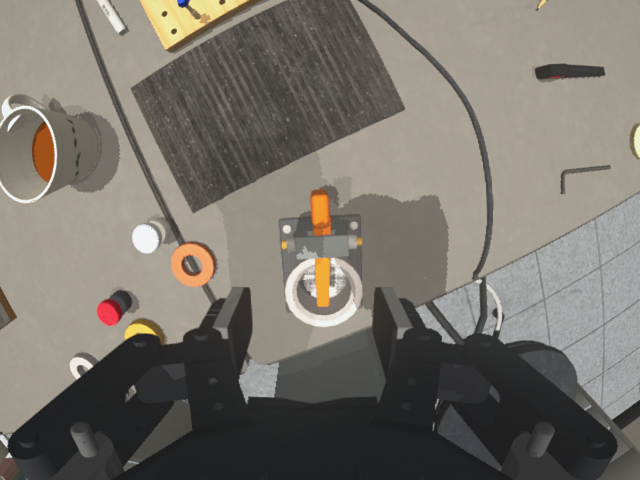

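Wrist view: the orange head is at (205,320) and the tube mouth at (292,323), joined by the tongue. The dark look-alike is far off at (70,570). Of the two wedge candidates, the orange one fits the description. Descending on it now.

>>> send_rows --series '[[[1.0, 0.8, 2, 0, 0, -0.053, 0.5], [0, 0, 4, 0, 0, 0, 0.5], [0, 0, 4, 0, 0, 0, 0.5], [0, 0, 3, 0, 0, 0, 0.5], [0, 0, 2, 0, 0, 0, 0.5], [0, 0, 1.5, 0, 0, 0, 0.5], [0, 0, 0.8, 0, 0, 0, 0.5], [0, 0, 0, 0, 0, 0, 0.5], [0, 0, 0, 0, 0, 0, 0.5], [0, 0, 0, 0, 0, 0, 0.5]]]'

```text
t: 5.75
tcp_pos: [518.5, -165.2, 55.4]
tool_rot: [3.141, -0.013, -0.362]
contact_force: [-0.3, 0.8, 0.2]
grip_width: 0.499
```

>>> send_rows --series '[[[-0.35, 0, 0.1, 0, 0.0, 0, 0.5], [0, 0, 0, 0, 0, 0, 0.5], [0, 0, 0, 0, 0, 0, 0.1], [0, 0, 0, 0, 0, 0, 0], [0, 0, 0, 0, 0, 0, 0], [0, 0, 0, 0, 0, 0, 0], [0, 0, 0, 0, 0, 0, 0], [0.2, 0.2, 0, 0, 0, 0, 0], [0.4, -0.4, 0, 0, 0, 0, 0], [0.4, 0.4, 0, 0, 0, 0, 0]]]' --force 70

```text
t: 7.0
tcp_pos: [515.7, -166.0, 54.6]
tool_rot: [-3.141, 0.003, -0.361]
contact_force: [-8.0, 9.4, 10.7]
grip_width: 0.155
```

>>> send_rows --series '[[[0.8, -0.5, 0, 0, 0, 0, 0], [0.8, 0.5, 0, 0, 0, 0, 0], [0.8, -0.5, 0, 0, 0, 0, 0], [0.8, 0.5, 0, 0, 0, 0, 0], [0.8, -0.5, 0, 0, 0, 0, 0], [0.8, 0.5, 0, 0, 0, 0, 0], [0.8, -0.5, 0, 0, 0, 0, 0], [0.8, 0.5, 0, 0, 0, 0, 0], [0.8, -0.5, 0, 0, 0, 0, 0], [0.8, 0.5, 0, 0, 0, 0, 0]]]'

```text
t: 8.25
tcp_pos: [539.2, -176.3, 47.9]
tool_rot: [-3.141, 0.112, -0.36]
contact_force: [-9.9, 9.3, 12.5]
grip_width: 0.153
```

>>> send_rows --series '[[[0.6, -0.4, -0.3, 0, 0.05, 0, 0], [0.6, 0.4, -0.3, 0, 0.05, 0, 0], [0.7, -0.4, -0.2, 0, 0.03, 0, 0], [0.7, 0.4, -0.1, 0, 0.02, 0, 0], [0.7, -0.4, -0.05, 0, 0.02, 0, 0], [0.7, 0.4, -0.05, 0, 0.02, 0, 0], [0.7, -0.4, -0.05, 0, 0.02, 0, 0], [0.7, 0.4, -0.05, 0, 0.02, 0, 0], [0.7, -0.4, -0.05, 0, 0.02, 0, 0], [0.7, 0.4, -0.05, 0, 0.02, 0, 0]]]'

```text
t: 9.5
tcp_pos: [560.8, -184.8, 53.2]
tool_rot: [-3.14, -0.074, -0.359]
contact_force: [-5.0, 7.7, 4.0]
grip_width: 0.148
```

>>> send_rows --series '[[[0.7, -0.4, 0, 0, -0.035, 0, 0], [0.7, 0.4, 0, 0, -0.03, 0, 0], [0.7, -0.4, 0, 0, 0, 0, 0], [0.7, 0.4, 0, 0, 0, 0, 0], [0.7, -0.4, 0, 0, 0, 0, 0], [0.7, 0.4, 0, 0, 0, 0, 0], [0.7, -0.2, 0, 0, 0, 0, 0], [0.7, 0.2, 0, 0, 0, 0, 0], [0.7, 0, 0, 0, 0, 0, 0], [0.7, 0, 0, 0, 0, 0, 0]]]'

```text
t: 10.75
tcp_pos: [609.0, -204.7, 44.7]
tool_rot: [-3.141, 0.034, -0.359]
contact_force: [0.5, 0.1, 0.2]
grip_width: 0.149
```

>>> send_rows --series '[[[1.5, 0, 0, 0, 0.034, 0, 0], [1, 0, 0, 0, 0, 0, 0], [0, 0, 0, 0, 0, 0, 0], [0, 0, 0, 0, 0, 0, 0], [0, 0, 0, 0, 0, 0, 0], [0, 0, 0, 0, 0, 0, 0], [0, 0, 0, 0, 0, 0, 0], [0, 0, 0, 0, 0, 0, 0], [0, 0, 0, 0, 0, 0, 0], [0, 0, 0, 0, 0, 0, 0]]]'

```text
t: 12.0
tcp_pos: [633.9, -213.9, 44.2]
tool_rot: [-3.141, -0.002, -0.358]
contact_force: [0.5, -0.2, -0.7]
grip_width: 0.146
```

```bash
python3 - <<'E'
from h import *
for n in ("wrist","side"):
    p=wrist() if n=="wrist" else read_camera(n)
    cv2.imwrite(f"pics/{n}2.png",p["frame"] if n=="wrist" else cv2.resize(p["frame"][180:340,250:450],None,fx=4,fy=4))
    if n=="wrist": A,px=wcloud(p)
    else: A=cloud(p); px=np.argwhere(p["depth"]>0)
    H=cv2.cvtColor(p["frame"],cv2.COLOR_BGR2HSV)[px[:,0],px[:,1]]
    org=(H[:,0]<14)&(H[:,1]>150)&(H[:,2]>80)&(np.hypot(A[:,0]-580,A[:,1]+190)<100)
    T=A[org]; u=np.array([.934,-.358]); s=(T[:,:2]-[435,-134])@u
    for k in range(90,250,15):
        q=T[(s>=k)&(s<k+15)]
        if len(q)>3: print(n,k,len(q),np.percentile(q[:,2],[5,50,95]).round(1))
E
```

```text
wrist 120 4 [-0.8 -0.1  0.1]
wrist 165 203 [52.2 53.2 54.2]
wrist 180 109 [51.6 52.7 53.5]
wrist 195 309 [71.  72.5 73.8]
wrist 210 811 [42.9 71.5 73.3]
wrist 225 949 [46.1 62.2 71. ]
side 105 21 [46.7 50.4 56. ]
side 120 23 [45.1 51.3 55.9]
side 135 19 [44.8 53.3 55.6]
side 150 25 [42.6 51.3 54. ]
side 165 25 [42.7 50.9 53.2]
side 180 28 [42.7 50.4 61.6]
side 195 44 [43.5 62.5 71.8]
```

View pics/side2.png

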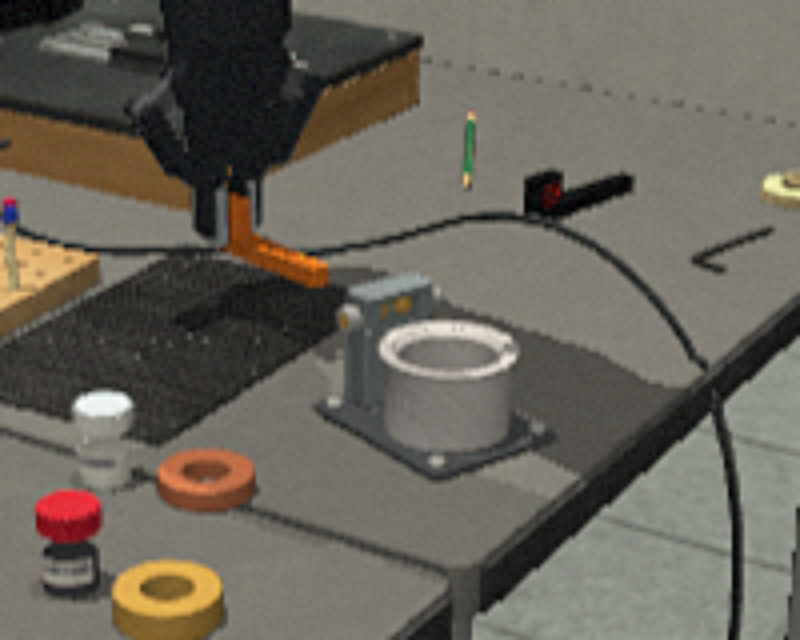

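The wedge is free and level in the fingers, with its tip about 100 mm from the tube axis. Laying it on the mat.

>>> send_rows --series '[[[0, 0, 1.5, 0, 0, 0, 0], [0, 0, 1.2, 0, 0, 0, 0], [0, 0, 0.6, 0, 0, 0, 0], [0, 0, 0.2, 0, 0, 0, 0], [0, 0, 0, 0, 0, 0, 0], [0, 0, 0, 0, 0, 0, 0.3], [0, 0, 0, 0, 0, 0, 0.45], [0, 0, 0, 0, 0, 0, 0.45], [0, 0, -2, 0, 0, 0, 0.45], [0, 0, -5, 0, 0, 0, 0.45]]]'

```text
t: 13.35
tcp_pos: [631.5, -213.2, 76.8]
tool_rot: [-3.141, 0.005, -0.359]
contact_force: [-0.5, -0.2, 0.0]
grip_width: 0.447
```

>>> send_rows --series '[[[0, 0, -5, 0, 0, 0, 0.7], [-3, -2.5, -4, 0, 0, 0, 0.7], [-4.6, -3.7, -1.2, 0, 0, 0, 0.7], [-4.6, -3.7, 0, 0, 0, 0, 0.7], [-4.6, -3.7, 0, 0, 0, 0, 0.7], [-4.6, -3.7, 0, 0, 0, 0, 0.7], [-4.4, -3.4, 0, 0, 0, 0, 0.7], [-1.5, -1.2, 0, 0, 0, 0, 0.7], [0, 0, 0, 0, 0, 0, 0.7], [0, 0, 0, 0, 0, 0, 0.7]]]'

```text
t: 14.6
tcp_pos: [452.7, 94.3, 197.2]
tool_rot: [-3.131, -0.015, -0.361]
contact_force: [0.0, 0.0, 0.5]
grip_width: 0.702
```

```bash
cat > rings.py <<'E'
from h import *
p=wrist(); A,px=wcloud(p); print(p["s"]["tcp_pos"].round(1),p["s"]["tool_rot"].round(3))
import sys; cv2.imwrite(f"pics/{sys.argv[1]}.png",p["frame"])
H=cv2.cvtColor(p["frame"],cv2.COLOR_BGR2HSV)[px[:,0],px[:,1]]
near=lambda x,y,d:np.hypot(A[:,0]-x,A[:,1]-y)<d
for nm,x,y,zt in(("brass",443,101,16),("steel",433,227,14),("copper",506,-10,12)):
    m=near(x,y,34)&(A[:,2]>zt-4)&(A[:,2]<zt+4)
    if nm!="steel": m&=H[:,1]>110
    if m.sum()<30: print(nm,"few",m.sum()); continue
    P=A[m]; h=cv2.convexHull(P[:,:2].astype(np.float32)); c,r=cv2.minEnclosingCircle(h)
    print(nm,m.sum(),"z",np.median(P[:,2]).round(1),"fit hull",circ(h[:,0].astype(float),25).round(1)[:2],"enc",np.round(c,1),round(r,1))
for nm,x,y in(("red",498,103),("black",382,196),("white",551,8)):
    m=near(x,y,30)&(A[:,2]>36)&(A[:,2]<50); 
    if m.sum()>20: print(nm,cv2.minEnclosingCircle(A[m][:,:2].astype(np.float32)))
m=near(435,-134,50)&(A[:,2]>47)&(A[:,2]<53)&(H[:,1]<90)
if m.sum()>300: print("rim",m.sum(),circ(A[m]))
E
python3 rings.py w3
```

```text
[452.7  94.3 197.2] [-3.131 -0.015 -0.361]
brass 1760 z 15.3 fit hull [445.4  99.4] enc [445.6  99.7] 25.0
steel 1326 z 13.2 fit hull [432.4 225.6] enc [432.8 225.8] 25.4
copper 1745 z 11.3 fit hull [503.3 -10.4] enc [503.2 -10.4] 24.7
red ((498.63775634765625, 101.66858673095703), 15.208633422851562)
black ((380.792236328125, 193.6763916015625), 15.302895545959473)
white ((553.1378784179688, 7.825892448425293), 15.360240936279297)
rim 1750 [ 435.21925671 -133.14718137   32.72338202]
```

View pics/w3.png

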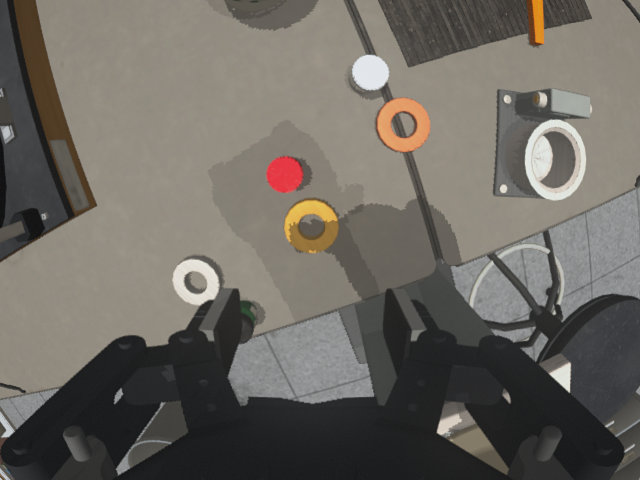

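Wrist view: brass is at (226,312), steel at (281,196), copper at (125,403) and the tube mouth at (160,555). The jars stand clear of the jaw line. Going for brass.

>>> send_rows --series '[[[-0.8, -0.2, 3, -0.01, -0.015, 0, 0.75], [0, 0, 4.5, 0, 0, 0, 0.75], [0, 0, 4.5, 0, 0, 0, 0.75], [0, 0, 3, 0, 0, 0, 0.75], [0, 0, 1.5, 0, 0, 0, 0.75], [0, 0, 0.5, 0, 0, 0, 0.75], [0, 0, 0, 0, 0, 0, 0.75], [0, 0, 0, 0, 0, 0, 0.75], [0, 0, 0, 0, 0, 0, 0.75], [0, 0, 0, 0, 0, 0, 0.75]]]'

```text
t: 15.9
tcp_pos: [455.2, 91.9, 24.7]
tool_rot: [-3.137, -0.009, -0.376]
contact_force: [-0.5, 0.1, -0.6]
grip_width: 0.748
```

>>> send_rows --series '[[[-1.1, -0.35, 0, 0, -0.009, -0.015, 0.75], [0, 0, 0, 0, 0, 0, 0.75], [0, 0, 1, 0, 0, 0, 0.75], [0, 0, 0.6, 0, 0, 0, 0.75], [0, 0, 0, 0, 0, 0, 0.75], [0, 0, 0, 0, 0, 0, 0.4], [0, 0, 0, 0, 0, 0, 0.4], [0, 0, 0, 0, 0, 0, 0.4], [0, 0, 0, 0, 0, 0, 0.4], [0, 0, 0, 0, 0, 0, 0.4]]]' --force 40

```text
t: 17.15
tcp_pos: [449.6, 104.3, 16.9]
tool_rot: [-3.13, -0.001, -0.355]
contact_force: [-0.4, 0.2, -0.6]
grip_width: 0.401
```

>>> send_rows --series '[[[0, 0, 0, -0.011, 0, 0, 0.75], [0, 0, 0, 0, 0, 0, 0.75], [0, 0, 0, 0, 0, 0, 0.75], [-0.2, 0.6, 0, 0, 0, 0, 0.75], [0, 0, 0, 0, 0, 0, 0.75], [0, 0, 0, 0, 0, 0, 0.75], [0, 0, 0, 0, 0, 0, 0.75], [0, 0, 0.6, 0, 0, 0, 0.75], [0, 0, 0.6, 0, 0, 0, 0.75], [0, 0, 0, 0, 0, 0, 0.75]]]'

```text
t: 18.4
tcp_pos: [445.0, 98.4, 4.1]
tool_rot: [3.14, -0.0, -0.356]
contact_force: [-0.6, -0.4, 0.4]
grip_width: 0.747
```

>>> send_rows --series '[[[0, 0, -0.25, 0, 0, 0, 0.75], [0, 0, 0, 0, 0, 0, 0.4], [0, 0, 0, 0, 0, 0, 0.4], [0, 0, 0, 0, 0, 0, 0.4], [0, 0, 0, 0, 0, 0, 0.4], [0, 0, 0, 0, 0, 0, 0.4], [0, 0, -3, 0, 0, 0, 0.4], [0, 0, -4, 0, 0, 0, 0.4], [0, 0, -4, 0, 0, 0, 0.4], [0, 0, 0, 0, 0, 0, 0.4]]]'

```text
t: 19.65
tcp_pos: [444.4, 98.2, 119.8]
tool_rot: [3.139, 0.002, -0.357]
contact_force: [-0.4, -0.2, -3.0]
grip_width: 0.559
```

>>> send_rows --series '[[[1.3, 4.0, 0, 0, 0, 0, 0.4], [1.3, 4.0, 0, 0, 0, 0, 0.4], [1.3, 4.0, 0, 0, 0, 0, 0.4], [1.3, 4.0, 0, 0, 0, 0, 0.4], [1.2, 3.6, 0, 0, 0, 0, 0.4], [0.6, 2.0, 0, 0, 0, 0, 0.4], [0, 0, 0, 0, 0, 0, 0.4], [0, 0, 0, 0, 0, 0, 0.4], [0, 0, 0, 0, 0, 0, 0.4], [0, 0, 0, 0, 0, 0, 0.4]]]'

```text
t: 20.9
tcp_pos: [433.1, -130.5, 113.1]
tool_rot: [3.139, 0.01, -0.348]
contact_force: [-0.6, -0.5, -2.8]
grip_width: 0.556
```

```bash
cat > held.py <<'E'
from h import *
import sys
p=wrist(); A,px=wcloud(p); s=p["s"]; print(s["tcp_pos"].round(1),s["tool_rot"].round(3))
cv2.imwrite(f"pics/{sys.argv[1]}.png",p["frame"])
H=cv2.cvtColor(p["frame"],cv2.COLOR_BGR2HSV)[px[:,0],px[:,1]]
Rt=R.from_euler("xyz",s["tool_rot"]).as_matrix(); T=(A-s["tcp_pos"])@Rt
m=(np.abs(T[:,0])<45)&(np.abs(T[:,1])<28)&(T[:,2]>-30)&(T[:,2]<25)
if sys.argv[2]=="c": m&=H[:,1]>110
else: m&=H[:,2]>70
P=T[m]; print(len(P),"tool z pct",np.percentile(P[:,2],[2,20,50,80,98]).round(1),"x",np.percentile(P[:,0],[1,99]).round(1))
t=P[P[:,2]<np.percentile(P[:,2],15)+2]
h=cv2.convexHull(P[:,:2].astype(np.float32))[:,0].astype(float)
far=h[h[:,0]>np.median(h[:,0])]
print("ring centre in tool, hull far arc",circ(far,25)[:2].round(1),"n",len(far),"encl",cv2.minEnclosingCircle(h.astype(np.float32)))
near=lambda x,y,d:np.hypot(A[:,0]-x,A[:,1]-y)<d
m=near(435,-134,50)&(A[:,2]>47)&(A[:,2]<53)&(H[:,1]<90)
if m.sum()>50: print("rim",m.sum(),circ(A[m]))
E
python3 held.py w4 c
```

```text
[ 433.1 -130.5  113.1] [ 3.139  0.01  -0.348]
9279 tool z pct [-8.9 -8.1 -7.5 -6.4  3.9] x [-21.8  25.1]
ring centre in tool, hull far arc [0.7 0.6] n 19 encl ((0.6834943294525146, 0.8488353490829468), 25.217618942260742)
rim 3990 [ 434.77349871 -133.87222054   32.59490616]
```

View pics/w4.png

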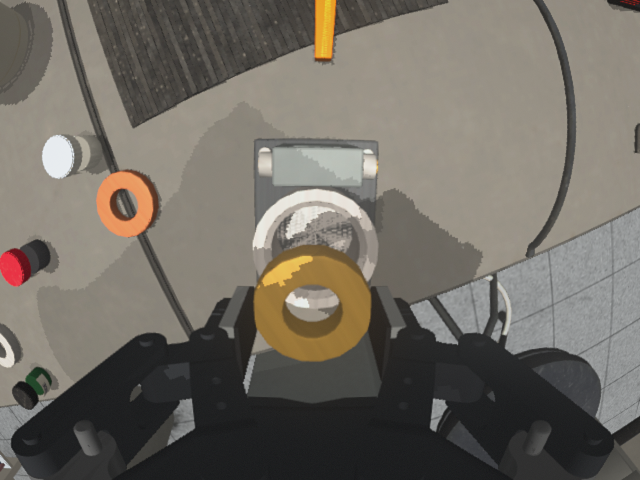

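Wrist view: brass is held centred and level at (303,312), with the tube mouth at (240,315). Lowering to just above the rim and re-measuring.

>>> send_rows --series '[[[0.2, 0.2, 1.0, 0, 0.01, 0, 0.4], [0, 0, 2.0, 0, 0, 0, 0.4], [0, 0, 1.3, 0, 0, 0, 0.4], [0, 0, 0, 0, 0, 0, 0.4], [0, 0, 0, 0, 0, 0, 0.4], [0, 0, 0, 0, 0, 0, 0.4], [0, 0, 0, 0, 0, 0, 0.4], [0, 0, 0, 0, 0, 0, 0.4], [0, 0, 0, 0, 0, 0, 0.4], [0, 0, 0, 0, 0, 0, 0.4]]]'

```text
t: 22.2
tcp_pos: [436.3, -130.7, 70.8]
tool_rot: [3.14, -0.004, -0.342]
contact_force: [-0.1, 0.7, -2.0]
grip_width: 0.551
```

```bash
python3 held.py w5 c
```

```text
[ 436.3 -130.7   70.8] [ 3.14  -0.004 -0.342]
9327 tool z pct [-8.8 -8.1 -7.5 -6.3  4.2] x [-21.6  25. ]
ring centre in tool, hull far arc [0.6 0.6] n 24 encl ((0.8492125868797302, 0.7179194092750549), 25.089553833007812)
rim 3882 [ 434.37448181 -133.7498592    32.95819958]
```

>>> send_rows --series '[[[-0.1, 0.28, 0, 0, 0, 0, 0.4], [0, 0, 0, 0, 0, 0, 0.4], [0, 0, 0, 0, 0, 0, 0.4], [0, 0, 0, 0, 0, 0, 0.4], [0, 0, 0, 0, 0, 0, 0.4], [0, 0, 0.3, 0, 0, 0, 0.4], [0, 0, 0.3, 0, 0, 0, 0.4], [0, 0, 0, 0, 0, 0, 0.4], [0, 0, 0, 0, 0, 0, 0.4], [0, 0, 0, 0, 0, 0, 0.4]]]'

```text
t: 23.5
tcp_pos: [434.1, -133.3, 64.1]
tool_rot: [3.14, -0.003, -0.343]
contact_force: [0.3, 0.2, -2.6]
grip_width: 0.556
```

>>> send_rows --series '[[[0, 0, 0.4, 0, 0, 0, 0.4], [0, 0, 0.5, 0, 0, 0, 0.4], [0, 0, 0.4, 0, 0, 0, 0.4], [0, 0, 0.1, 0, 0, 0, 0.4], [0, 0, 0, 0, 0, 0, 0.4], [0, 0, 0, 0, 0, 0, 0.4], [0, 0, 0, 0, 0, 0, 0.4], [0, 0, 0, 0, 0, 0, 0.4], [0, 0, 0, 0, 0, 0, 0.4], [0, 0, 0, 0, 0, 0, 0.4]]]'

```text
t: 24.75
tcp_pos: [434.3, -133.3, 49.3]
tool_rot: [3.14, -0.004, -0.343]
contact_force: [-0.2, -0.1, -2.5]
grip_width: 0.553
```

Free of contact and in the flare. Release and lift straight off.

>>> send_rows --series '[[[0, 0, 0, 0, 0, 0, 0.75], [0, 0, 0, 0, 0, 0, 0.75], [0, 0, 0, 0, 0, 0, 0.75], [0, 0, -2, 0, 0, 0, 0.75], [0, 0, -4, 0, 0, 0, 0.75], [0, 0, -4, 0, 0, 0, 0.75], [-1.2, -4, -2, 0, 0, 0, 0.75], [-1.2, -4.5, 0, 0, 0, 0, 0.75], [-1.2, -4.5, 0, 0, 0, 0, 0.75], [-0.5, -2, 0, 0, 0, 0, 0.75]]]'

```text
t: 26.0
tcp_pos: [446.9, 24.5, 173.4]
tool_rot: [-3.141, -0.005, -0.348]
contact_force: [0.3, 0.1, -1.0]
grip_width: 0.746
```

```bash
cat > check.py <<'E'
from h import *
import sys
for n in ("wrist","scene"):
    p=wrist() if n=="wrist" else read_camera(n)
    if n=="wrist": A,px=wcloud(p); print(p["s"]["tcp_pos"].round(1))
    else: A=cloud(p); px=np.argwhere(p["depth"]>0)
    H=cv2.cvtColor(p["frame"],cv2.COLOR_BGR2HSV)[px[:,0],px[:,1]]
    d=np.hypot(A[:,0]-434.8,A[:,1]+133.7)
    m=(d<24)&(A[:,2]>0)&(A[:,2]<47)
    P=A[m]
    if m.sum()>30: print(n,m.sum(),"z pct",np.percentile(P[:,2],[10,30,50,70,90]).round(1))
    c=m&(H[:,1]>110); 
    if c.sum()>20: print(" coloured",c.sum(),np.percentile(A[c][:,2],[10,50,90]).round(1),"hue",np.median(H[c][:,0]))
    if n=="wrist": cv2.imwrite(f"pics/{sys.argv[1]}.png",p["frame"])
E
python3 check.py w6; python3 rings.py w6b
```

```text
[446.9  24.5 173.4]
wrist 1586 z pct [ 5.5 17.7 21.  21.6 22.2]
 coloured 1120 [17.6 21.3 22.3] hue 23.0
[447.1  24.3 173.3] [ 3.141 -0.005 -0.347]
brass few 0
steel 1211 z 13.2 fit hull [432.4 225.5] enc [432.7 225.4] 25.6
copper 2124 z 11.3 fit hull [503.  -11.1] enc [503.2 -11.1] 24.7
red ((499.05853271484375, 101.83422088623047), 15.455561637878418)
black ((394.87310791015625, 197.92697143554688), 8.445411682128906)
white ((553.2916870117188, 7.892453193664551), 15.380378723144531)
rim 2503 [ 435.0230461  -133.3793141    32.56663576]
```

Brass lies flat at the bottom, with its top at about 22 mm. Now steel.

>>> send_rows --series '[[[-1.7, -3.8, 0, 0, 0, 0, 0.75], [-1.9, -4.3, 0, 0, 0, 0, 0.75], [-1.9, -4.3, 0, 0, 0, 0, 0.75], [-1.5, -3.4, 0, 0, 0, 0, 0.75], [-0.8, -1.8, 0, 0, 0, 0, 0.75], [0, 0, 3, 0, 0, 0, 0.75], [0, 0, 4, 0, 0, 0, 0.75], [0, 0, 3, 0, 0, 0, 0.75], [0, 0, 1, 0, 0, 0, 0.75], [0, 0, 0, 0, 0, 0, 0.75]]]'

```text
t: 27.4
tcp_pos: [440.6, 205.8, 61.2]
tool_rot: [3.14, -0.012, -0.368]
contact_force: [0.0, 0.1, 0.2]
grip_width: 0.747
```

>>> send_rows --series '[[[-0.8, -0.8, 0, 0, -0.01, -0.02, 0.75], [-0.7, -0.75, 0, 0, 0, 0, 0.75], [0, 0, 0, 0, 0, 0, 0.75], [0, 0, 0, 0, 0, 0, 0.75], [0, 0, 0, 0, 0, 0, 0.75], [0, 0, 0.8, 0, 0, 0, 0.75], [0, 0, 1.2, 0, 0, 0, 0.75], [0, 0, 0.5, 0, 0, 0, 0.75], [0, 0, 0, 0, 0, 0, 0.75], [0, 0, 0, 0, 0, 0, 0.75]]]'

```text
t: 28.65
tcp_pos: [432.6, 226.2, 36.5]
tool_rot: [3.142, -0.004, -0.348]
contact_force: [0.3, 0.0, -0.0]
grip_width: 0.751
```

>>> send_rows --series '[[[0, 0, 1.2, 0, 0, 0, 0.75], [0, 0, 1.2, 0, 0, 0, 0.75], [0, 0, 0.6, 0, 0, 0, 0.75], [0, 0, 0.1, 0, 0, 0, 0.75], [0, 0, 0, 0, 0, 0, 0.75], [0, 0, 0, 0, 0, 0, 0.75], [0, 0, 0, 0, 0, 0, 0.75], [0, 0, 0, 0, 0, 0, 0.75], [0, 0, 0, 0, 0, 0, 0.75], [0, 0, 0, 0, 0, 0, 0.75]]]'

```text
t: 29.9
tcp_pos: [433.6, 227.0, 6.6]
tool_rot: [-3.14, -0.006, -0.347]
contact_force: [-0.5, 0.3, 0.6]
grip_width: 0.751
```

>>> send_rows --series '[[[-0.05, 0, 0.15, 0, 0, 0, 0.75], [0, 0, 0, 0, 0, 0, 0.4], [0, 0, 0, 0, 0, 0, 0.4], [0, 0, 0, 0, 0, 0, 0.4], [0, 0, 0, 0, 0, 0, 0.4], [0, 0, 0, 0, 0, 0, 0.4], [0, 0, -3, 0, 0, 0, 0.4], [0, 0, -4, 0, 0, 0, 0.4], [0, 0, -4, 0, 0, 0, 0.4], [0, 0, 0, 0, 0, 0, 0.4]]]'

```text
t: 31.15
tcp_pos: [431.8, 226.5, 117.0]
tool_rot: [3.141, -0.004, -0.348]
contact_force: [0.8, 0.3, -2.0]
grip_width: 0.552
```

>>> send_rows --series '[[[1.9, 5.0, 0, 0, 0, 0, 0.4], [2.1, 5.5, 0, 0, 0, 0, 0.4], [2.1, 5.5, 0, 0, 0, 0, 0.4], [2.1, 5.5, 0, 0, 0, 0, 0.4], [2.0, 5.5, 0, 0, 0, 0, 0.4], [1.5, 4.3, 0, 0, 0, 0, 0.4], [0.8, 2.2, 0, 0, 0, 0, 0.4], [0, 0, 0, 0, 0, 0, 0.4], [0, 0, 0, 0, 0, 0, 0.4], [0, 0, 0, 0, 0, 0, 0.4]]]'

```text
t: 32.4
tcp_pos: [435.0, -137.4, 109.7]
tool_rot: [3.139, 0.002, -0.339]
contact_force: [-0.1, 0.5, -1.9]
grip_width: 0.551
```

```bash
python3 held.py w7 g
```

```text
[ 435.  -137.4  109.7] [ 3.139e+00  2.000e-03 -3.390e-01]
9683 tool z pct [-20.2  -8.5  -7.8  -6.8   2.7] x [-22.5  24.4]
ring centre in tool, hull far arc [0.2 0.4] n 16 encl ((3.970078468322754, 0.030359752476215363), 28.949310302734375)
rim 3928 [ 434.97091964 -134.07522656   32.43203155]
```

>>> send_rows --series '[[[-0.15, -0.4, 0.5, 0, 0, 0, 0.4], [0, 0, 1.5, 0, 0, 0, 0.4], [0, 0, 1.7, 0, 0, 0, 0.4], [0, 0, 0.7, 0, 0, 0, 0.4], [0, 0, 0.2, 0, 0, 0, 0.4], [0, 0, 0, 0, 0, 0, 0.4], [0, 0, 0, 0, 0, 0, 0.4], [0, 0, 0, 0, 0, 0, 0.4], [0, 0, 0, 0, 0, 0, 0.4], [0, 0, 0, 0, 0, 0, 0.4]]]'

```text
t: 33.7
tcp_pos: [436.2, -128.4, 62.9]
tool_rot: [3.14, 0.001, -0.332]
contact_force: [-0.4, 0.1, -1.7]
grip_width: 0.555
```

>>> send_rows --series '[[[0, 0.5, 0, 0, 0, 0.01, 0.4], [0, 0, 0, 0, 0, 0, 0.4], [0, 0, 0, 0, 0, 0, 0.4], [0, 0, 0, 0, 0, 0, 0.4], [0, 0, 0, 0, 0, 0, 0.4], [0, 0, 0, 0, 0, 0, 0.4], [0, 0, 0.3, 0, 0, 0, 0.4], [0, 0, 0.2, 0, 0, 0, 0.4], [0, 0, 0, 0, 0, 0, 0.4], [0, 0, 0, 0, 0, 0, 0.4]]]'

```text
t: 34.95
tcp_pos: [434.4, -133.5, 57.4]
tool_rot: [3.14, 0.001, -0.342]
contact_force: [-0.1, 0.4, -2.1]
grip_width: 0.557
```

>>> send_rows --series '[[[0, 0, 0.4, 0, 0, 0, 0.4], [0, 0, 0.35, 0, 0, 0, 0.4], [0, 0, 0.1, 0, 0, 0, 0.4], [0, 0, 0, 0, 0, 0, 0.4], [0, 0, 0, 0, 0, 0, 0.4], [0, 0, 0, 0, 0, 0, 0.4], [0, 0, 0, 0, 0, 0, 0.75], [0, 0, 0, 0, 0, 0, 0.75], [0, 0, 0, 0, 0, 0, 0.75], [0, 0, 0, 0, 0, 0, 0.75]]]'

```text
t: 36.2
tcp_pos: [434.7, -133.6, 48.7]
tool_rot: [3.14, -0.0, -0.343]
contact_force: [0.2, 0.3, 0.5]
grip_width: 0.753
```

>>> send_rows --series '[[[0, 0, -2, 0, 0, 0, 0.75], [0, 0, -4, 0, 0, 0, 0.75], [0, 0, -4, 0, 0, 0, 0.75], [0.8, -4, 0, 0, 0, 0, 0.75], [1.0, -4.0, 0, 0, 0, 0, 0.75], [0.8, -2, 0, 0, 0, 0, 0.75], [0, 0, 0, 0, 0, 0, 0.75], [0, 0, 0, 0, 0, 0, 0.75], [0, 0, 0, 0, 0, 0, 0.75], [0, 0, 0, 0, 0, 0, 0.75]]]'

```text
t: 37.45
tcp_pos: [492.3, -48.3, 152.1]
tool_rot: [3.141, 0.001, -0.348]
contact_force: [0.7, 0.5, -0.3]
grip_width: 0.753
```

```bash
python3 check.py w8; python3 rings.py w8b
```

```text
[492.3 -48.3 152.1]
wrist 2480 z pct [11.9 34.4 35.2 35.7 36.3]
 coloured 128 [10.6 16.9 20.8] hue 18.0
scene 117 z pct [28.7 34.9 36.9 38.  39.1]
[492.5 -48.1 152.1] [ 3.141e+00  1.000e-03 -3.480e-01]
brass few 0
steel few 0
copper 2242 z 11.3 fit hull [503.5 -10.7] enc [503.5 -10.9] 25.0
red ((498.8218688964844, 101.28573608398438), 15.552167892456055)
white ((553.218017578125, 7.815227031707764), 15.256840705871582)
rim 2545 [ 435.44824924 -134.05369561   32.06878613]
```

Steel lies flat on brass, with its top at about 35.5 mm. Now copper.

>>> send_rows --series '[[[-0.1, -1.8, 0, 0, 0, 0, 0.75], [-0.15, -2.1, 0, 0, 0, 0, 0.75], [0, 0, 0, 0, 0, 0, 0.75], [0, 0, 0, 0, 0, 0, 0.75], [0, 0, 2, 0, 0, 0, 0.75], [0, 0, 4, 0, 0, 0, 0.75], [0, 0, 3, 0, 0, 0, 0.75], [0, 0, 1.2, 0, 0, 0, 0.75], [0, 0, 0, 0, 0, 0, 0.75], [0, 0, 0, 0, 0, 0, 0.75]]]'

```text
t: 38.85
tcp_pos: [504.9, -9.7, 48.1]
tool_rot: [3.141, -0.001, -0.349]
contact_force: [-0.0, 0.8, -0.4]
grip_width: 0.748
```

>>> send_rows --series '[[[-0.13, 0.1, 1, 0, 0, 0, 0.75], [0, 0, 1.5, 0, 0, 0, 0.75], [0, 0, 1.0, 0, 0, 0, 0.75], [0, 0, 0.5, 0, 0, 0, 0.75], [0, 0, 0.15, 0, 0, 0, 0.75], [0, 0, 0, 0, 0, 0, 0.75], [0, 0, 0, 0, 0, 0, 0.75], [0, 0, 0, 0, 0, 0, 0.75], [0, 0, 0, 0, 0, 0, 0.75], [0, 0, 0, 0, 0, 0, 0.75]]]'

```text
t: 40.1
tcp_pos: [504.8, -9.9, 6.9]
tool_rot: [-3.141, -0.006, -0.348]
contact_force: [-0.3, -0.3, -0.4]
grip_width: 0.75
```

>>> send_rows --series '[[[-0.13, 0.05, 0.28, 0, 0, 0, 0.75], [0, 0, 0, 0, 0, 0, 0.4], [0, 0, 0, 0, 0, 0, 0.4], [0, 0, 0, 0, 0, 0, 0.4], [0, 0, 0, 0, 0, 0, 0.4], [0, 0, 0, 0, 0, 0, 0.4], [0, 0, -3, 0, 0, 0, 0.4], [0, 0, -4, 0, 0, 0, 0.4], [0, 0, -4, 0, 0, 0, 0.4], [0, 0, 0, 0, 0, 0, 0.4]]]'

```text
t: 41.35
tcp_pos: [501.8, -10.3, 116.2]
tool_rot: [-3.141, -0.003, -0.35]
contact_force: [0.0, -0.2, -2.2]
grip_width: 0.557
```

>>> send_rows --series '[[[-0.5, 3.0, 0, 0, 0, 0, 0.4], [-0.6, 4.0, 0, 0, 0, 0, 0.4], [-0.6, 4.0, 0, 0, 0, 0, 0.4], [-0.3, 2.0, 0, 0, 0, 0, 0.4], [-0.1, 0.7, 0, 0, 0, 0, 0.4], [0, 0, 0, 0, 0, 0, 0.4], [0, 0, 1.0, 0, 0, 0, 0.4], [0, 0, 1.7, 0, 0, 0, 0.4], [0, 0, 0.8, 0, 0, 0, 0.4], [0, 0, 0, 0, 0, 0, 0.4]]]'

```text
t: 42.6
tcp_pos: [434.0, -129.6, 73.5]
tool_rot: [3.141, 0.003, -0.34]
contact_force: [-0.6, -0.4, -0.9]
grip_width: 0.555
```

```bash
python3 held.py w9 c
```

```text
[ 434.  -129.6   73.5] [ 3.141e+00  3.000e-03 -3.400e-01]
8568 tool z pct [-8.1 -7.3 -6.7 -5.9  0.8] x [-21.7  24.8]
ring centre in tool, hull far arc [0.4 0.6] n 23 encl ((0.8220866322517395, 0.46961551904678345), 24.963531494140625)
rim 4071 [ 434.88410738 -133.87546183   32.56333375]
```

>>> send_rows --series '[[[0.17, 0.33, 0, 0, 0, 0.005, 0.4], [0, 0, 0, 0, 0, 0, 0.4], [0, 0, 0, 0, 0, 0, 0.4], [0, 0, 0, 0, 0, 0, 0.4], [0, 0, 0.4, 0, 0, 0, 0.4], [0, 0, 0.7, 0, 0, 0, 0.4], [0, 0, 0.4, 0, 0, 0, 0.4], [0, 0, 0, 0, 0, 0, 0.4], [0, 0, 0, 0, 0, 0, 0.4], [0, 0, 0, 0, 0, 0, 0.4]]]'

```text
t: 43.9
tcp_pos: [435.2, -133.6, 58.5]
tool_rot: [-3.142, 0.001, -0.345]
contact_force: [-0.1, -0.4, -1.4]
grip_width: 0.554
```

>>> send_rows --series '[[[-0.06, 0, 0.4, 0, 0, 0, 0.4], [0, 0, 0.4, 0, 0, 0, 0.4], [0, 0, 0.15, 0, 0, 0, 0.4], [0, 0, 0, 0, 0, 0, 0.4], [0, 0, 0, 0, 0, 0, 0.4], [0, 0, 0, 0, 0, 0, 0.4], [0, 0, 0, 0, 0, 0, 0.4], [0, 0, 0, 0, 0, 0, 0.75], [0, 0, 0, 0, 0, 0, 0.75], [0, 0, 0, 0, 0, 0, 0.75]]]'

```text
t: 45.15
tcp_pos: [434.9, -133.4, 48.7]
tool_rot: [-3.141, 0.0, -0.345]
contact_force: [-0.1, -0.3, -0.0]
grip_width: 0.751
```

>>> send_rows --series '[[[0, 0, 0, 0, 0, 0, 0.75], [0, 0, -2, 0, 0, 0, 0.75], [0, 0, -4, 0, 0, 0, 0.75], [0, 0, -4, 0, 0, 0, 0.75], [0, -3, -2, 0, 0, 0, 0.75], [0, -2, 0, 0, 0, 0, 0.75], [0, 0, 0, 0, 0, 0, 0.75], [0, 0, 0, 0, 0, 0, 0.75], [0, 0, 0, 0, 0, 0, 0.75], [0, 0, 0, 0, 0, 0, 0.75]]]'

```text
t: 46.4
tcp_pos: [450.7, -87.5, 171.9]
tool_rot: [3.142, 0.002, -0.349]
contact_force: [-0.2, -0.4, -0.6]
grip_width: 0.754
```

```bash
sed -i 's/<47)/<52)/' check.py; python3 check.py w10; python3 - <<'E'
from h import *
p=wrist(); A,px=wcloud(p)
H=cv2.cvtColor(p["frame"],cv2.COLOR_BGR2HSV)[px[:,0],px[:,1]]
d=np.hypot(A[:,0]-434.9,A[:,1]+133.7)
m=(d<32)&(A[:,2]>40)&(H[:,1]>110); P=A[m]
h=cv2.convexHull(P[:,:2].astype(np.float32)); print("copper",m.sum(),circ(h[:,0].astype(float),25)[:2],cv2.minEnclosingCircle(h))
c=np.linalg.lstsq(np.c_[P[:,:2]-P[:,:2].mean(0),np.ones(len(P))],P[:,2],rcond=None)[0]; print("slope",c[:2],"z",c[2])
o=(H[:,0]<14)&(H[:,1]>150)&(A[:,0]>520)&(A[:,1]<-140)&(A[:,1]>-260); print("wedge",o.sum(),A[o].mean(0) if o.any() else 0,np.percentile(A[o][:,2],[5,95]) if o.any() else 0)
E
```

```text
[450.7 -87.5 171.9]
wrist 3041 z pct [ 6.9 46.4 47.1 47.6 48.2]
 coloured 2423 [46.2 47.4 48.3] hue 9.0
scene 194 z pct [41.  47.2 48.6 49.6 50.5]
 coloured 176 [41.5 48.4 50.3] hue 10.0
copper 2464 [ 434.73581286 -134.16267415] ((434.1824951171875, -133.5057830810547), 25.619407653808594)
slope [-0.0023784   0.00095882] z 47.242044751420586
wedge 151 [ 573.56642292 -186.27003266    8.87325338] [ 2.95605301 13.96676928]
```

View pics/w10.png

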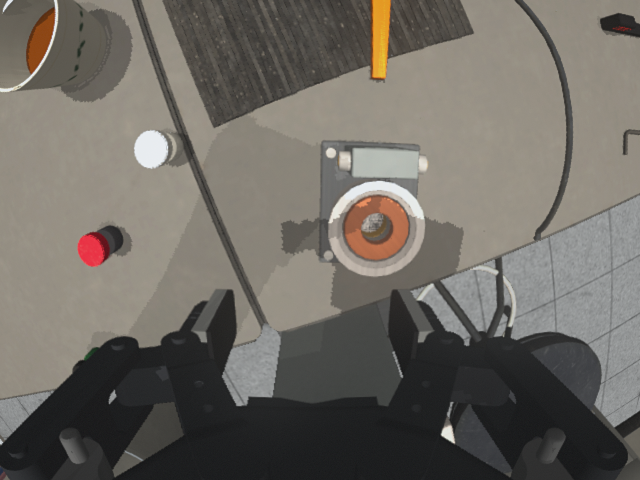

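The last view shows copper flat in the tube mouth at (228,376), the wedge's tongue on the mat at (40,380), and the red and white jars and the mug standing. Handing in.

```bash
python3 -c "
from station import arm
print(arm.close_job())"
```

```text
the job is handed in; nothing more can be done
None
```

The job is handed in at about 47 s of the 72 s allowed. I swayed the orange wedge out of the staple and laid it on the mat. Then I dropped the brass, steel and copper rings into the tube in that order.

**Column:** my depth checks put the ring tops at about 22, 35.5 and 47.5 mm, where 22, 36 and 48 mm is nominal. Copper reads within about 1 mm of the tube's axis and level to about 0.003 rad. I did not measure the centring or tilt of brass and steel once they were in; their heights are consistent with lying flat.

**Wedge:** it lies flat on the mat, its tongue's top about 14 mm up. I did not re-measure the head point after release, but I set it down roughly 210 mm from the tube's axis.

**Bystanders:** the red and white jars read within about 1 mm of their starting positions. The mug stands in the last view but was not re-measured. I did not check the black jar at the end: it was mostly hidden by a finger in the late views, and the one reading I had of it after brass was placed was a partial, unreliable fit.

**What went wrong:** my first try at closing on brass shut above the ring because the arm had stopped too high; I reopened and repeated it without touching anything. During the pull the gripper tilted by up to about 0.11 rad, which I corrected on the way.

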